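# Press the track gauge home in its foam insert

### The job

Clear the timber offcut off the foam inserts: push it over the far edge of the bench so that it drops into the scrap tub below and stays there. Then put the T-shaped aluminium track gauge, slotted face up, into the T-shaped cutout and press it fully home, flat on the cutout's floor and flush with the foam. Leave the freight wagon, the glue bottle and the pin box where they stand, and let go of everything.

Things in the scene. Friction and masses are not known exactly. Their poses are not given: they have to be found in the camera images.
- gauge: T-shaped aluminium track gauge, 20 mm thick, about 150 g, loose and flat on the bench, face with two dark slots across the bar up. Origin on its underside where stem and bar meet (its balance point). Bar: x 0 to 26 mm, y -45 to 45 mm. Stem: x -50 to 0, y -12 to 12 mm (24 mm wide: grip it across y near x = -14 mm, by its upper 10 mm). z up.
- pocket_t (a point): Point on the floor of the T-shaped cutout where the gauge's origin comes to lie; axes as the seated gauge's: x towards the bar and the bench's far edge, stem towards the robot, z up. The cutout is 20 mm deep (foam top 20 mm above this point, 36 mm above the bench); its outline is the gauge's plus 2 mm all round.
- pocket_l (a point): The L-shaped cutout in the neighbouring insert: empty, not for this gauge. Point on its floor, 20 mm deep, at the inner edge of its 94 mm bar, midway along; same axes. Its 28 mm wide leg points to the robot from the bar's left (+y) end. Which insert is left and which right varies.
- tray: Fixed plywood carrying board, 160 mm (x) by 284 mm (y), with the two fixed foam inserts side by side along y. Origin at the centre of its underside, on the bench top. x points to the bench's far edge: there the foam ends, 80 mm from the origin, without a rim and just past the bench edge, so what slides off falls below. Foam top 36 mm above the bench; the other rims are lower.
- offcut: Loose pine offcut, 60 mm (x) by 120 mm (y) by 18 mm high, about 90 g, lying flat on the foam tops across both cutouts. Origin at the centre of its underside, x roughly to the bench's far edge. It is larger than the cutouts and slides over them.
- tub_floor (a point): Centre of the inner floor of the fixed open scrap tub standing below the bench's far edge: inside 242 mm (x) by 332 mm (y), walls 106 mm high above this floor, rim 55 mm below the bench top. It reaches from under the edge outwards.
- wagon: Brown model freight wagon, 110 x 37 x 53 mm, standing on the bench: leave it alone. Origin at the centre of its underside.
- glue: White glue bottle, 36 mm across, 95 mm high, standing on the bench: leave it alone. Origin at the centre of its underside.
- pinbox: Small open pine box, 90 x 70 x 40 mm, on the bench: leave it alone. Origin at the centre of its underside.
- foam_t: Fixed dark foam insert with the T-shaped cutout, 154 x 135 x 30 mm; origin on its underside, axes as the cutout's. Springy nibs in the cutout's walls (at the bar ends and both sides of the stem) stop a gauge just laid in about 7 mm deep, 13 mm proud. A push down of 5 to 15 N at its origin squeezes it to the floor, where it stays; an end that stays high needs its own push down.

How it is judged:
By the outcome, as a careful person would: the job done as asked, in the order asked, and still so for the second after the job is handed in, with the robot touching nothing.
It also fails if it takes over 48 s, if anything falls off the work surface, if the arm or the gripper's body presses on something with over 40 N, if the wrist force passes 120 N, or if a joint passes its speed limit or range.

### The arm

A 6-joint arm with a two-finger parallel gripper is mounted at the origin on the work surface. World frame = base frame: x ahead of the robot, y to its left, z up, the work surface at z = 0. Lengths are in m, angles in rad, forces in N, time in s.
With the tool pointing down it reaches from about 0.225 to 0.875 m from the base axis. Payload 3.4 kg.
Tool frame: the origin (TCP) lies on the centre line of the jaws, within the pads' length; the fingertips stand 11 mm ahead of it and the grasp point (between the pads) lies 8 mm behind it; z points along the fingers, y is the line along which they close (so a half turn about z gives the same grasp; the last joint's range is limited). The gripper opens to 85 mm and grips with 20 to 120 N. Pads are 22 mm wide; open, the fingers measure 114 mm over their backs; the gripper's body (76 mm by 85 mm) begins 54 mm behind the grasp point. The pads swing forward as they close: fully open they stand 13 mm farther back than shut.
Start: joints at [-0.121, 0.276, 1.505, -0, 1.361, -0.121], TCP at [0.575, -0, 0.242] pointing down, gripper open.
Joint ranges: [-2.89, 2.89], [-0.75, 2.08], [0.22, 2.7], [-1.18, 4.32], [0.11, 2.71], [-2.7, 2.7]. Speed limits (rad/s): [2.57, 2.57, 3.14, 3.14, 3.14, 3.14].

### API

Orientations are given as a unit quaternion [w, x, y, z].
In Python, from rig import manip, eyes, job gives the robot as it stands.
- The arm moves only by the tool drive_tool, never from a script. Its argument "rows" is a list of rows, each a list of 3 entries, a list of its own where there are three numbers: the turn, a rotation vector about the world's x, y, z in rad, then the shift along the world's x, y, z in cm, then the finger opening in cm, from 0 to 8.54. A call has 1 to 8 rows; each row shifts and turns the commanded pose from where the row before left it; what a row does not reach is not made up. A row lasts 1/8 s, in which the tool goes at most 62.5 mm and 10.7 degrees, less where a joint would pass 70% of its speed; a pose out of reach is approached as far as the arm can. A call is refused whole if a number of a shift passes 6.25 or a number of a turn 0.188, either way. A call with a gripper value outside its range is refused whole. The fingers move at their own pace and stop on an object; "force" is the grip in N (left out, the last holds). Time passes only in rows, so rows that do not move let the fingers close. It gives the time, the measured TCP pose, the force, the opening and the grip force at its end, in the units of the state.
- manip.get_state(): the state, without advancing time (a new reading comes with each control period).
- eyes.get_image(name): name is "scene" or "side" or "wrist"; returns the picture (480x640x3 uint8, red, green, blue); there is no depth.
- eyes.get_calibration(name): a dict with "camera_matrix" (3x3 intrinsics, pixels), "view" (4x4, takes a point from world to camera coordinates). Camera axes: x right, y up, looking along -z (the intrinsics and any distortion apply to the point x, -y, -z); pixel columns grow to the right and rows downward; lengths in m; the calibration is good to about 2 mm. A picture is of the moment at which its call begins: read the wrist's pose just before it. get_calibration takes no time and is no camera call; for the wrist camera it gives the pose at the moment of the call.
- job.sign_off(): hands the job in; it is judged then, once.
The state is a dict: "clock": time; "qpos": joint angles; "qd": joint speeds; "effort": joint torques, N m; "position": TCP position; "ee_rot": TCP orientation; "contact_force": force on the tool from outside, world axes, zero at the start; "moment": the same for the moment, N m; "width": finger opening in m; "gripper_force": force on a finger pad.
Only numpy, scipy, OpenCV 4.12 (cv2) and the standard library are available. Lean on these libraries where they do the work, as an engineer would, in place of code of your own. Each camera call takes 0.05 s, during which the arm holds its last target. There are 200 camera calls.

## Working session

There is one attempt and no reset: what is moved stays moved. The work goes in short steps, Python scripts to look and compute and a tool call to move; the robot and the scene stay as the last step left them, time stands still between calls to the robot, and variables do not carry over. Pictures are saved under pics/ and viewed, at most 10 in all, crops included, and the job is handed in when it is done.

Besides the shell and the picture viewer there is one more tool, called after "Emit:" as name(argument=value, ...), one argument or row to a line, values as JSON. drive_tool: Moves the arm, as the interface text tells. Its arguments: {"type":"object","properties":{"rows":{"type":"array"},"force":{"type":"number"}},"required":["rows"]}

```bash
mkdir -p pics; cat > h.py <<'E'
import numpy as np, cv2
from rig import manip, eyes, job
def cal(n):
    c=eyes.get_calibration(n); return c,np.array(c["camera_matrix"]),np.array(c["view"])
def snap(n,f):
    c=cal(n); im=np.array(eyes.get_image(n)); cv2.imwrite('pics/'+f,im[:,:,::-1]); return c,im
def back(n,uv,z,c=None):
    c,K,V=c or cal(n); d=np.array([(uv[0]-K[0,2])/K[0,0],-(uv[1]-K[1,2])/K[1,1],-1])
    if 'dist' in str(c.keys()): 
        k=[c[x] for x in c if 'dist' in x][0]; p=cv2.undistortPoints(np.array([[uv]],float),K,np.array(k,float))[0,0]; d=np.array([p[0],-p[1],-1])
    R=V[:3,:3];o=-R.T@V[:3,3];w=R.T@d
    return o+w*(z-o[2])/w[2]
E
python3 - <<'E'
from h import *
s=manip.get_state(); print(s)
for n in("scene","side","wrist"):
    c,im=snap(n,n+'0.png'); print(n,c[0].keys(),c[1].round(1).tolist(),c[2].round(3).tolist())
a=cv2.imread('pics/scene0.png');b=cv2.imread('pics/wrist0.png')
E
```

```text
{'clock': 0.0, 'qpos': array([-1.20983825e-01,  2.76622080e-01,  1.50615810e+00, -2.73209135e-05,
        1.36074225e+00, -1.20980840e-01]), 'qd': array([-0.00077978, -0.00036513, -0.001578  ,  0.00029193, -0.00013931,
        0.00109177]), 'effort': array([ 6.20495921e-04, -4.16768074e+01, -2.45808578e+01, -1.52056768e-04,
        1.11346930e-02,  1.69860516e-05]), 'position': array([5.74465756e-01, 5.93486311e-05, 2.41414335e-01]), 'ee_rot': array([-7.51396045e-04,  7.07105484e-01,  7.07107420e-01, -6.05463733e-04]), 'contact_force': array([-0.2888553 , -0.19476566, -0.59045705]), 'moment': array([ 0.01598892, -0.02044257, -0.01482541]), 'gripper_force': 0.0, 'width': 0.08513984418591956}
scene dict_keys(['camera_matrix', 'view']) [[533.1, 0.0, 328.1], [0.0, 533.1, 249.3], [0.0, 0.0, 1.0]] [[0.163, 0.987, -0.005, -0.158], [-0.584, 0.101, 0.806, 0.348], [0.795, -0.129, 0.592, -1.534], [0.0, 0.0, 0.0, 1.0]]
side dict_keys(['camera_matrix', 'view']) [[587.7, 0.0, 318.9], [0.0, 587.7, 241.3], [0.0, 0.0, 1.0]] [[-0.938, -0.346, -0.018, 0.575], [0.23, -0.661, 0.714, -0.094], [-0.259, 0.666, 0.699, -1.142], [0.0, 0.0, 0.0, 1.0]]
wrist dict_keys(['camera_matrix', 'view']) [[415.8, 0.0, 316.6], [0.0, 415.8, 237.2], [0.0, 0.0, 1.0]] [[1.0, -0.0, -0.003, -0.574], [-0.001, 0.95, -0.313, 0.043], [0.003, 0.313, 0.95, -0.382], [0.0, 0.0, 0.0, 1.0]]
```

View pics/scene0.png

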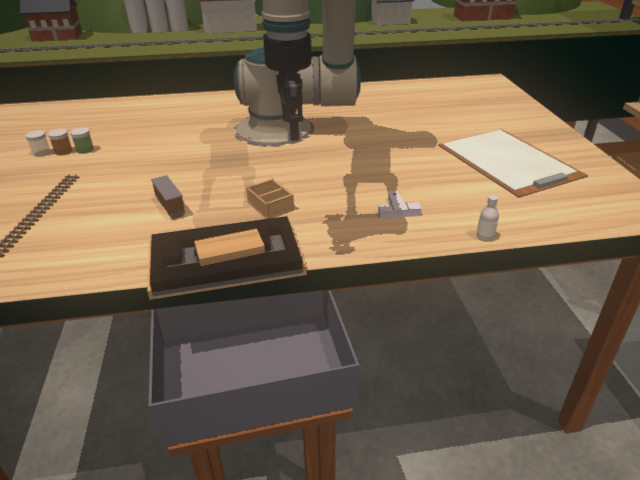

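View pics/wrist0.png

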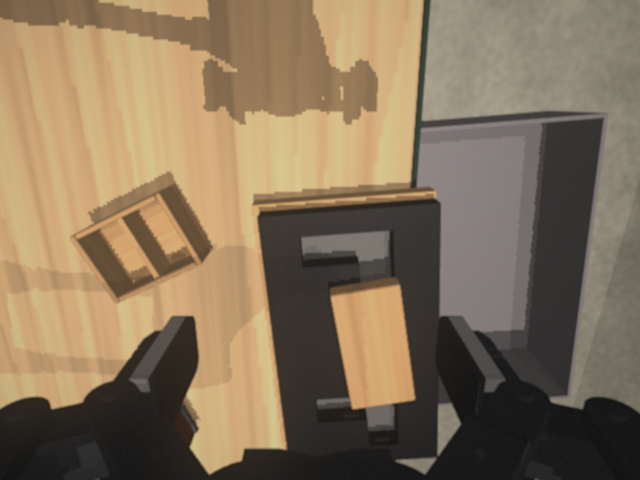

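The wrist view shows the foam, with the L cutout at the top (+y) and the T cutout below it, its stem at about (330,408) and its bar at about (380,420). The offcut's corners are near (331,283), (400,279), (414,402) and (352,409). In the scene view the gauge is at (400,207). I'll enlarge both.

```bash
python3 - <<'E'
import cv2,numpy as np
s=cv2.imread('pics/scene0.png');w=cv2.imread('pics/wrist0.png')
A=cv2.resize(s[185:225,370:430],(800,533),interpolation=cv2.INTER_CUBIC)[:, :]
A=cv2.resize(s[185:225,370:430],None,fx=6.5,fy=6.5,interpolation=cv2.INTER_CUBIC)
B=cv2.resize(w[180:470,245:450],None,fx=2,fy=2,interpolation=cv2.INTER_CUBIC)
B=cv2.convertScaleAbs(B,alpha=1.8,beta=15)
M=np.zeros((600,800,3),np.uint8);M[:A.shape[0],:390]=A;M[:580,390:800]=B
S=cv2.resize(s[210:300,140:310],None,fx=2.25,fy=2.25,interpolation=cv2.INTER_CUBIC)
S=cv2.convertScaleAbs(S,alpha=1.8,beta=15)
M[300:300+S.shape[0],:S.shape[1]]=S
cv2.imwrite('pics/m1.png',M)
E
```

```text
(no output)
```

View pics/m1.png

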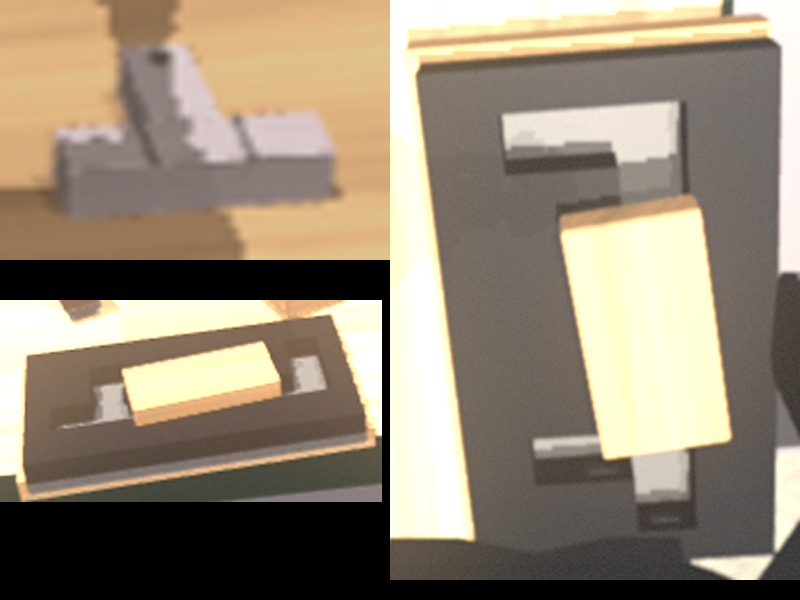

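```bash
python3 - <<'E'
from h import *
B=lambda u,v:(245+(u-390)/2-.25,180+v/2-.25)
W=lambda L,z:[back("wrist",B(*p),z)[:2].round(4).tolist() for p in L]
print('foam',W([(418,70),(778,45),(775,553)],.036))
print('off',W([(562,229),(702,207),(730,438),(604,460)],.054))
print('Lrim top',W([(502,115),(683,102)],.036),'T stem left rim',W([(533,440),(533,484)],.036),'T bar -y end',W([(638,530),(695,527)],.036))
A=lambda u,v:(370+u/6.5-.4,185+v/6.5-.4)
print('gauge',[back("scene",A(*p),.02)[:2].round(4).tolist() for p in[(68,178),(334,153),(120,50),(180,42),(55,132),(315,112)]])
S=lambda u,v:(140+u/2.25-.3,210+v/2.25-.3)
print('foamS',[back("scene",S(*p),.036)[:2].round(4).tolist() for p in[(25,354),(330,316),(366,433),(25,483)]])
print('offS',[back("scene",S(*p),.054)[:2].round(4).tolist() for p in[(122,369),(265,343),(280,382),(134,413)]])
c,K,V=cal("wrist");print(-V[:3,:3].T@V[:3,3])
E
```

```text
foam [[0.5258, -0.0128], [0.6765, -0.0019], [0.6996, -0.2716]]
off [[0.5867, -0.0778], [0.6455, -0.0675], [0.666, -0.1849], [0.6077, -0.1976]]
Lrim top [[0.561, -0.0327], [0.6383, -0.0268]] T stem left rim [[0.5742, -0.2011], [0.5742, -0.2278]] T bar -y end [[0.6281, -0.2568], [0.6572, -0.2548]]
gauge [[0.5204, 0.1858], [0.5205, 0.2759], [0.4432, 0.2234], [0.4414, 0.2452], [0.4919, 0.1884], [0.4943, 0.2775]]
foamS [[0.8945, -0.2472], [0.8947, -0.051], [0.9922, -0.0392], [0.9941, -0.2374]]
offS [[0.9337, -0.182], [0.9274, -0.0943], [0.9601, -0.0871], [0.9689, -0.1738]]
[0.57552706 0.07886278 0.37475146]
```

Emit:
drive_tool(
  rows=[
    [[0, 0, 0.172], [-0.16, -1.7, -1.5], 5],
    [[0, 0, 0.172], [-0.16, -1.7, -1.5], 5],
    [[0, 0, 0.172], [-0.16, -1.7, -1.5], 5],
    [[0, 0, 0.172], [-0.16, -1.7, -1.5], 5],
    [[0, 0, 0.172], [-0.16, -1.7, -1.5], 5],
    [[0, 0, 0.172], [-0.16, -1.7, -1.5], 5],
    [[0, 0, 0.172], [-0.16, -1.7, -1.5], 5],
    [[0, 0, 0.172], [-0.16, -1.7, -1.5], 5],
  ],
)

```text
clock: 1.15
position: [0.562, -0.1365, 0.1216]
ee_rot: [-0.0, 0.094, 0.996, 0.0]
contact_force: [0.1, 0.7, 0.3]
width: 0.0502
gripper_force: 0.0
```

Emit:
drive_tool(
  rows=[
    [[0, 0, 0.172], [0, 0, 0], 5],
    [[0, 0, 0.172], [0, 0, 0], 5],
    [[0, 0, 0], [0, 0, 0], 5],
  ],
)

```text
clock: 1.52
position: [0.562, -0.136, 0.122]
ee_rot: [-0.0, -0.073, 0.997, 0.0]
contact_force: [0.2, 0.3, 0.1]
width: 0.0501
gripper_force: 0.0
```

```bash
python3 - <<'E'
from h import *
S=lambda u,v:(140+u/2.25-.3,210+(v-300)/2.25-.3)
print('foamS',[back("scene",S(*p),.036)[:2].round(4).tolist() for p in[(25,354),(330,316),(366,433),(25,483)]])
print('offS',[back("scene",S(*p),.054)[:2].round(4).tolist() for p in[(122,369),(265,343),(280,382),(134,413)]])
snap('wrist','w1.png')
E
```

```text
foamS [[0.5454, -0.2815], [0.5301, -0.014], [0.7053, -0.0031], [0.7219, -0.2642]]
offS [[0.6091, -0.1937], [0.5908, -0.0748], [0.6497, -0.066], [0.6718, -0.1822]]
```

View pics/w1.png

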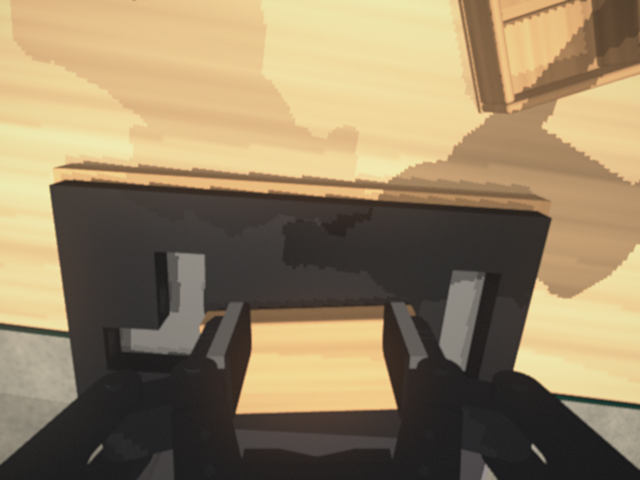

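The wrist view shows the fingers squared up to the offcut, whose back edge is at about row 315, with the foam clear below them. I'll descend and push along the tray's x axis.

Emit:
drive_tool(
  rows=[
    [[0, 0, 0], [-0.2, 0, -2.4], 5],
    [[0, 0, 0], [0, 0, -2.4], 5],
    [[0, 0, 0], [0, 0, -2.4], 5],
    [[0, 0, 0], [0, 0, 0], 5],
  ],
)

```text
clock: 2.08
position: [0.5587, -0.1354, 0.0487]
ee_rot: [-0.002, -0.074, 0.997, 0.001]
contact_force: [-0.5, -0.4, 0.2]
width: 0.0498
gripper_force: 0.0
```

Emit:
drive_tool(
  rows=[
    [[0, 0, 0], [1.5, 0.13, 0], 5],
    [[0, 0, 0], [1.5, 0.13, 0], 5],
    [[0, 0, 0], [2, 0.17, 0], 5],
    [[0, 0, 0], [2, 0.17, 0], 5],
    [[0, 0, 0], [2, 0.17, 0], 5],
    [[0, 0, 0], [2, 0.17, 0], 5],
  ],
)

```text
clock: 2.82
position: [0.6727, -0.1265, 0.0514]
ee_rot: [0.001, -0.074, 0.997, -0.0]
contact_force: [0.1, 0.1, -0.7]
width: 0.0497
gripper_force: 0.0
```

Emit:
drive_tool(
  rows=[
    [[0, 0, 0], [2, 0.17, 0], 5],
    [[0, 0, 0], [2, 0.17, 0], 5],
    [[0, 0, 0], [2, 0.17, 0], 5],
    [[0, 0, 0], [0, 0, 0], 5],
  ],
)

```text
clock: 3.32
position: [0.7329, -0.1213, 0.051]
ee_rot: [0.002, -0.075, 0.997, -0.0]
contact_force: [-0.1, 0.2, -0.1]
width: 0.0496
gripper_force: 0.0
```

```bash
python3 - <<'E'
from h import *
c,a=snap('scene','s2.png')
b=a[180:480,100:420,::-1];cv2.imwrite('pics/s2c.png',cv2.resize(b,None,fx=2,fy=2))
E
```

```text
(no output)
```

View pics/s2c.png

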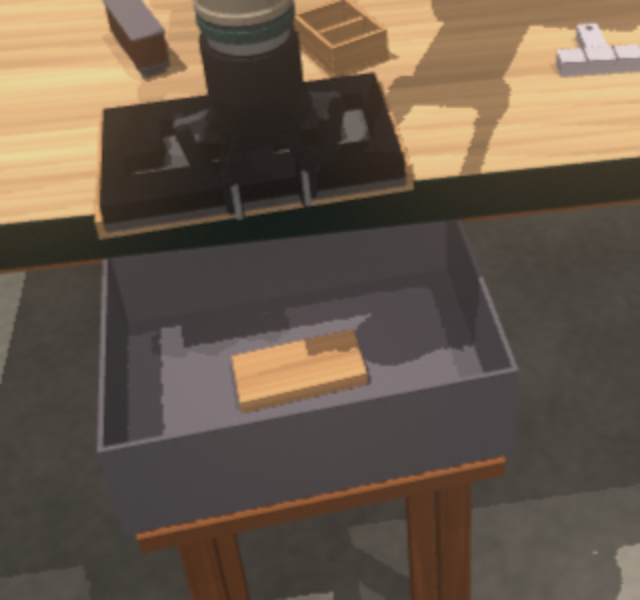

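The offcut is flat inside the tub. Next I'll rise and look straight at the T cutout.

Emit:
drive_tool(
  rows=[
    [[0, 0, 0], [0, 0, 4], 5],
    [[0, 0, 0], [-2.2, -1.5, 3.5], 5],
    [[0, 0, -0.033], [-2.2, -1.5, 3.5], 5],
    [[0, 0, -0.033], [-2.2, -1.5, 2], 6],
    [[0, 0, 0], [-2.2, -1.5, 2], 7],
    [[0, 0, 0], [-2.2, -1.5, 0], 7],
    [[0, 0, 0], [-2.2, -1.5, 0], 7],
    [[0, 0, 0], [0, 0, 0], 7],
  ],
)

```text
clock: 4.38
position: [0.5962, -0.2122, 0.201]
ee_rot: [-0.0, -0.04, 0.999, -0.0]
contact_force: [0.7, 0.4, -1.0]
width: 0.07
gripper_force: 0.0
```

Emit:
drive_tool(
  rows=[
    [[0, 0, 0], [0, 0, 0], 7],
    [[0, 0, 0], [0, 0, 0], 7],
  ],
)

```text
clock: 4.62
position: [0.5988, -0.211, 0.2003]
ee_rot: [0.0, -0.042, 0.999, 0.0]
contact_force: [1.3, -0.4, -0.5]
width: 0.0702
gripper_force: 0.0
```

```bash
python3 - <<'E'
from h import *
import pickle
c,a=snap('wrist','w3.png'); pickle.dump(c,open('w3.pkl','wb'))
b=cv2.convertScaleAbs(a[:,:,::-1],alpha=1.6,beta=15)[190:400,170:450];cv2.imwrite('pics/w3c.png',cv2.resize(b,None,fx=2.8,fy=2.8,interpolation=cv2.INTER_CUBIC))
print(-c[2][:3,:3].T@c[2][:3,3])
# project guess
K,V=c[1:]
for p in[(.626,-.21,.036)]:
    q=V[:3,:3]@p+V[:3,3]; print(K[0,0]*q[0]/-q[2]+K[0,2],K[1,1]*q[1]/q[2]+K[1,2])
E
```

```text
[ 0.51951144 -0.21912736  0.33337401]
316.8323844341838 248.8566393819616
```

View pics/w3c.png

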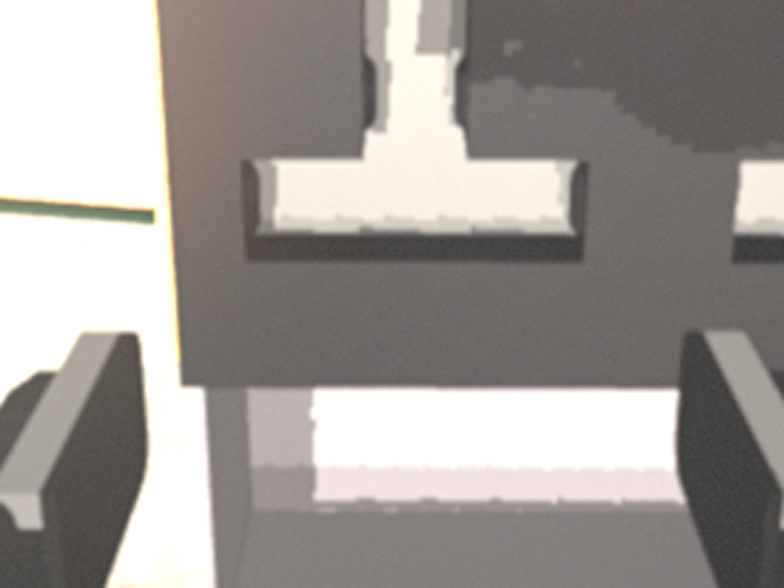

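The T cutout's rim corners in the crop are (242,158), (588,160), (582,261) and (246,261), and the stem mouth is at (362,158) and (467,158).

```bash
python3 - <<'E'
from h import *
import pickle
c=pickle.load(open('w3.pkl','rb'))
px=[(242,158),(588,160),(582,261),(246,261),(362,158),(467,158)]
L=np.array([(-2,-47),(-2,47),(28,47),(28,-47),(-2,-14),(-2,14)])/1000
P=np.array([back('wrist',(170+u/2.8-.3,190+v/2.8-.3),.036,c)[:2] for u,v in px])
print(P.round(4).tolist())
a=L-L.mean(0);b=P-P.mean(0)
th=np.arctan2((a[:,0]*b[:,1]-a[:,1]*b[:,0]).sum(),(a*b).sum());R=np.array([[np.cos(th),-np.sin(th)],[np.sin(th),np.cos(th)]])
t=P.mean(0)-R@L.mean(0);print('pocket',t,th,((P-(L@R.T+t))*1000).round(1).tolist())
E
```

```text
[[0.6277, -0.256], [0.6204, -0.1626], [0.6502, -0.1604], [0.658, -0.2537], [0.6249, -0.2237], [0.6226, -0.1953]]
pocket [ 0.62598585 -0.20927579] 0.08043407515206852 [[-0.1, 0.3], [0.2, -0.0], [0.1, -0.2], [0.3, 0.1], [-0.2, -0.3], [-0.3, 0.1]]
```

Emit:
drive_tool(
  rows=[
    [[0, 0, 0], [-1, 3, 0], 7],
    [[0, 0, 0], [-1.8, 5.7, 0], 7],
    [[0, 0, 0], [-1.8, 5.7, 0], 7],
    [[0, 0, -0.04], [-1.8, 5.7, 0], 7],
    [[0, 0, -0.04], [-1.8, 5.7, 0], 7],
    [[0, 0, 0], [-1.8, 5.7, 0], 7],
    [[0, 0, 0], [-1.8, 5.7, 0], 7],
    [[0, 0, 0], [-1.8, 5.7, 0], 7],
  ],
)

```text
clock: 5.68
position: [0.4617, 0.2199, 0.2005]
ee_rot: [0.0, -0.002, 1.0, 0.0]
contact_force: [1.1, -0.1, 0.8]
width: 0.0696
gripper_force: 0.0
```

Emit:
drive_tool(
  rows=[
    [[0, 0, 0], [0.2, 1.2, -2], 7],
    [[0, 0, 0], [0, 0, -2], 7],
    [[0, 0, 0], [0, 0, 0], 7],
    [[0, 0, 0], [0, 0, 0], 7],
  ],
)

```text
clock: 6.18
position: [0.4648, 0.2298, 0.1608]
ee_rot: [0.0, -0.002, 1.0, 0.0]
contact_force: [0.2, -0.4, 0.8]
width: 0.0703
gripper_force: 0.0
```

```bash
python3 - <<'E'
from h import *
import pickle
c,a=snap('wrist','w4.png'); pickle.dump(c,open('w4.pkl','wb'))
b=a[:,:,::-1][120:400,150:500];cv2.imwrite('pics/w4c.png',cv2.resize(b,None,fx=2,fy=2,interpolation=cv2.INTER_CUBIC))
E
```

```text
(no output)
```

View pics/w4c.png

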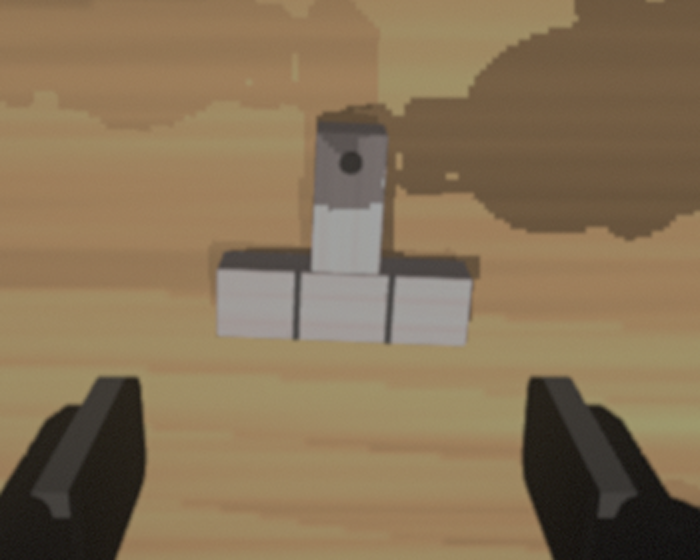

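The gauge's slots face up. Its top corners in the crop are bar (219,268), (472,279), (466,345) and (216,336), and stem end (316,133) and (386,136).

```bash
python3 - <<'E'
from h import *
import pickle
c=pickle.load(open('w4.pkl','rb'))
px=[(219,268),(472,279),(466,345),(216,336),(316,133),(386,136),(311,270),(380,273)]
L=np.array([(0,-45),(0,45),(26,45),(26,-45),(-50,-12),(-50,12),(0,-12),(0,12)])/1000
P=np.array([back('wrist',(150+u/2-.25,120+v/2-.25),.02,c)[:2] for u,v in px])
a=L-L.mean(0);b=P-P.mean(0)
th=np.arctan2((a[:,0]*b[:,1]-a[:,1]*b[:,0]).sum(),(a*b).sum());R=np.array([[np.cos(th),-np.sin(th)],[np.sin(th),np.cos(th)]])
t=P.mean(0)-R@L.mean(0);print('gauge',t,th,((P-(L@R.T+t))*1000).round(1).tolist())
print('grip',t+R@[-.014,0])
s=manip.get_state();print(s['position'],s['ee_rot'])
E
```

```text
gauge [0.48931674 0.23236158] -0.038114425877062076 [[-0.1, 0.7], [0.3, -0.1], [-0.0, 0.1], [0.1, -0.4], [0.5, 0.0], [0.5, -0.6], [-0.7, 0.0], [-0.6, 0.3]]
grip [0.47532691 0.23289505]
[0.46497577 0.22965593 0.16113951] [ 7.43217374e-04 -1.50132688e-03  9.99998552e-01  2.99212412e-04]
```

Emit:
drive_tool(
  rows=[
    [[0, 0, -0.041], [1.03, 0.32, -2], 5],
    [[0, 0, 0], [0, 0, -3], 5],
    [[0, 0, 0], [0, 0, -3], 5],
    [[0, 0, 0], [0, 0, -3], 5],
    [[0, 0, 0], [0, 0, -2], 5],
    [[0, 0, 0], [0, 0, -1], 5],
    [[0, 0, 0], [0, 0, 0], 5],
    [[0, 0, 0], [0, 0, 0], 5],
  ],
)

```text
clock: 7.22
position: [0.4755, 0.2329, 0.0213]
ee_rot: [0.001, 0.019, 1.0, 0.0]
contact_force: [0.2, -0.5, -0.3]
width: 0.0498
gripper_force: 0.0
```

```bash
python3 - <<'E'
from h import *
s=manip.get_state();print(s['position'],s['ee_rot'],s['width'],s['contact_force'])
E
```

```text
[0.47547236 0.23292306 0.0212911 ] [9.85245902e-04 1.89972576e-02 9.99818967e-01 4.09358373e-04] 0.04982872178410125 [ 0.23477845 -0.46506184 -0.34829096]
```

Emit:
drive_tool(
  rows=[
    [[0, 0, 0], [0, 0, 0], 2],
    [[0, 0, 0], [0, 0, 0], 2],
    [[0, 0, 0], [0, 0, 0], 2],
    [[0, 0, 0], [0, 0, 0], 2],
  ],
  force=50,
)

```text
clock: 7.72
position: [0.4753, 0.233, 0.0214]
ee_rot: [0.001, 0.019, 1.0, 0.0]
contact_force: [-0.9, -0.5, 5.4]
width: 0.0228
gripper_force: 49.7
```

Emit:
drive_tool(
  rows=[
    [[0, 0, 0], [0, 0, 1], 2],
    [[0, 0, 0], [0, 0, 2], 2],
    [[0, 0, 0], [0, 0, 3], 2],
    [[0, 0, 0], [0, 0, 4], 2],
    [[0, 0, 0], [0, 0, 2], 2],
    [[0, 0, 0.02], [1.37, -4.43, 0], 2],
    [[0, 0, 0.02], [1.37, -4.43, 0], 2],
    [[0, 0, 0.02], [1.37, -4.43, 0], 2],
  ],
)

```text
clock: 8.72
position: [0.5156, 0.0986, 0.1408]
ee_rot: [0.0, -0.012, 1.0, 0.0]
contact_force: [0.6, -0.8, -1.2]
width: 0.0223
gripper_force: 49.2
```

Emit:
drive_tool(
  rows=[
    [[0, 0, 0.02], [1.37, -4.43, 0], 2],
    [[0, 0, 0.02], [1.37, -4.43, 0], 2],
    [[0, 0, 0.018], [1.37, -4.43, 0], 2],
    [[0, 0, 0], [1.37, -4.43, 0], 2],
    [[0, 0, 0], [1.37, -4.43, 0], 2],
    [[0, 0, 0], [1.37, -4.43, 0], 2],
    [[0, 0, 0], [1.34, -4.46, 0], 2],
    [[0, 0, 0], [0, 0, -2], 2],
  ],
)

```text
clock: 9.72
position: [0.6134, -0.2151, 0.1217]
ee_rot: [0.002, -0.038, 0.999, -0.002]
contact_force: [0.0, 1.4, -1.8]
width: 0.0226
gripper_force: 49.3
```

Emit:
drive_tool(
  rows=[
    [[0, 0, 0], [0, 0, -2], 2],
    [[0, 0, 0], [0, 0, -2], 2],
    [[0, 0, 0], [0, 0, 0], 2],
    [[0, 0, 0], [0, 0, 0], 2],
  ],
)

```text
clock: 10.22
position: [0.6116, -0.2107, 0.0811]
ee_rot: [0.0, -0.04, 0.999, -0.0]
contact_force: [0.7, 0.4, -0.2]
width: 0.0224
gripper_force: 49.3
```

```bash
python3 - <<'E'
from h import *
import pickle
s=manip.get_state();print(s['position'],s['ee_rot'],s['width'])
c,a=snap('wrist','w5.png'); pickle.dump(c,open('w5.pkl','wb'))
b=cv2.convertScaleAbs(a[:,:,::-1],alpha=1.4,beta=10)[170:470,130:530];cv2.imwrite('pics/w5c.png',cv2.resize(b,None,fx=2,fy=2,interpolation=cv2.INTER_CUBIC))
E
```

```text
[ 0.61161791 -0.21073473  0.08110193] [ 4.18660314e-04 -4.01274380e-02  9.99194465e-01 -1.83347693e-04] 0.02243189472631355
```

View pics/w5c.png

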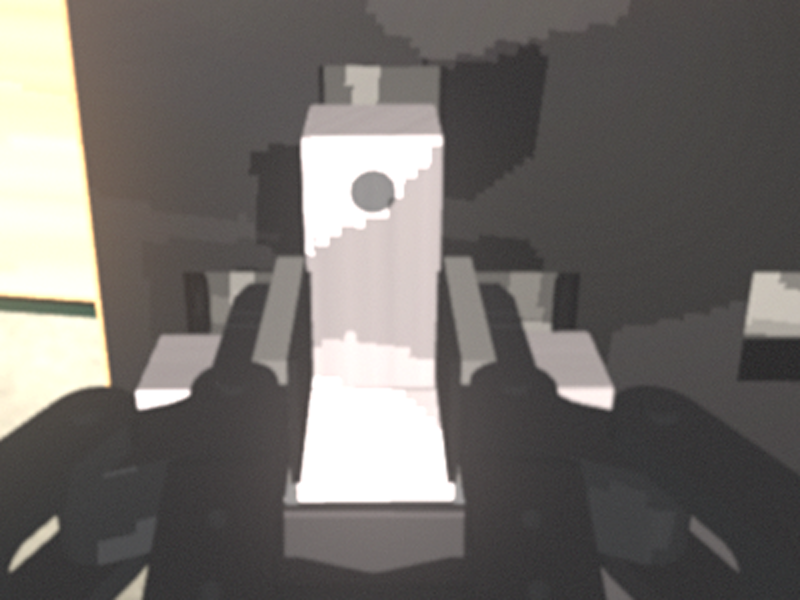

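```bash
python3 - <<'E'
from h import *
import pickle
from scipy.optimize import least_squares
from scipy.spatial.transform import Rotation as Ro
c,K,V=pickle.load(open('w5.pkl','rb'))
o=np.array([.6256,-.2096,.0598])
def proj(L,o,r):
    p=Ro.from_rotvec([0,0,.080]).as_matrix()@Ro.from_rotvec(r).as_matrix()@np.array(L).T
    q=V[:3,:3]@(p+o[:,None])+V[:3,3:]; return np.c_[(K[0,0]*q[0]/-q[2]+K[0,2]-130)*2,(K[1,1]*q[1]/q[2]+K[1,2]-170)*2]
L=np.array([(-50,-12,20),(-50,12,20),(-50,-12,0),(-50,12,0),(0,-45,20),(0,45,20),(0,-45,0),(0,45,0),(26,-12,20)])/1e3
print(proj(L,o,[0,0,0]).round().tolist())
obs=np.array([(301,137),(443,137),(312,104),(438,104),(136,392),(614,392),(160,335),(590,333)])
f=lambda x:(proj(L[:8],x[:3],x[3:])-obs).ravel()
r=least_squares(f,np.r_[o,0,0,0]);print(r.x.round(4),r.fun.round(1))
E
```

```text
[[311.0, 132.0], [453.0, 132.0], [319.0, 100.0], [443.0, 100.0], [143.0, 384.0], [620.0, 385.0], [168.0, 328.0], [593.0, 328.0], [320.0, 497.0]]
[ 0.6262 -0.2107  0.0613  0.0071 -0.0045  0.006 ] [ 0.6  0.4  1.  -0.  -1.   0.9 -1.7  0.5 -1.6 -0.7  1.5 -0.9  1.1 -0.9
 -0.2  0.7]
```

```bash
python3 - <<'E'
from h import *
import pickle
c=pickle.load(open('w5.pkl','rb'))
P=np.array([back('wrist',(130+u/2-.25,170+v/2-.25),.036,c)[:2] for u,v in [(320,66),(441,66),(184,272),(579,272)]])
R=np.array([[np.cos(.0804),-np.sin(.0804)],[np.sin(.0804),np.cos(.0804)]])
L=np.array([(-52,-14),(-52,14),(-2,-47),(-2,47)])/1e3
print((P-L@R.T).round(4).tolist(),(P-L@R.T).mean(0))
E
```

```text
[[0.6264, -0.2088], [0.6265, -0.2103], [0.6267, -0.2093], [0.6267, -0.2091]] [ 0.62656034 -0.20937586]
```

Emit:
drive_tool(
  rows=[
    [[0, 0, -0.004], [0.03, 0.13, 0], 2],
    [[0, 0, 0], [0, 0, -1], 2],
    [[0, 0, 0], [0, 0, -0.8], 2],
    [[0, 0, 0], [0, 0, -0.6], 2],
    [[0, 0, 0], [0, 0, -0.4], 2],
    [[0, 0, 0], [0, 0, 0], 2],
  ],
)

```text
clock: 11.02
position: [0.6113, -0.2092, 0.0518]
ee_rot: [-0.0, -0.038, 0.999, 0.0]
contact_force: [-0.3, -0.4, -0.7]
width: 0.0221
gripper_force: 49.3
```

Emit:
drive_tool(
  rows=[
    [[0, 0, 0], [0, 0, -0.2], 2],
    [[0, 0, 0], [0, 0, -0.1], 2],
    [[0, 0, 0], [0, 0, 0], 2],
  ],
)

```text
clock: 11.4
position: [0.6119, -0.2092, 0.0501]
ee_rot: [0.001, -0.038, 0.999, -0.0]
contact_force: [-0.4, 1.6, 3.9]
width: 0.0224
gripper_force: 49.9
```

Emit:
drive_tool(
  rows=[
    [[0, 0, 0], [0, 0, 0], 4],
    [[0, 0, 0], [0, 0, 0], 4],
    [[0, 0, 0], [0, 0, 2], 4],
    [[0, 0, 0], [0, 0, 2], 0],
    [[0, 0, 0], [1.4, 0.05, 0], 0],
    [[0, 0, 0], [0, 0, 0], 0],
    [[0, 0, 0], [0, 0, 0], 0],
    [[0, 0, 0], [0, 0, -1], 0],
  ],
)

```text
clock: 12.4
position: [0.6256, -0.2088, 0.0789]
ee_rot: [0.0, -0.038, 0.999, -0.0]
contact_force: [-0.1, 0.1, -0.5]
width: 0.0003
gripper_force: 0.0
```

Emit:
drive_tool(
  rows=[
    [[0, 0, 0], [0, 0, -1], 0],
    [[0, 0, 0], [0, 0, -0.7], 0],
    [[0, 0, 0], [0, 0, -0.3], 0],
    [[0, 0, 0], [0, 0, -0.3], 0],
  ],
)

```text
clock: 12.9
position: [0.6264, -0.2095, 0.0572]
ee_rot: [0.001, -0.038, 0.999, -0.001]
contact_force: [-0.6, -1.7, 6.3]
width: -0.0003
gripper_force: 3.0
```

Emit:
drive_tool(
  rows=[
    [[0, 0, 0], [0, 0, -0.25], 0],
    [[0, 0, 0], [0, 0, -0.25], 0],
    [[0, 0, 0], [0, 0, -0.25], 0],
    [[0, 0, 0], [0, 0, 0], 0],
  ],
)

```text
clock: 13.4
position: [0.6261, -0.209, 0.0497]
ee_rot: [0.001, -0.038, 0.999, -0.0]
contact_force: [-1.9, 1.6, 5.5]
width: 0.0003
gripper_force: 2.5
```

Emit:
drive_tool(
  rows=[
    [[0, 0, 0], [0, 0, -0.15], 0],
    [[0, 0, 0], [0, 0, -0.1], 0],
    [[0, 0, 0], [0, 0, 0], 0],
  ],
)

```text
clock: 13.78
position: [0.6259, -0.2085, 0.0471]
ee_rot: [0.001, -0.038, 0.999, 0.0]
contact_force: [0.0, 1.7, 5.7]
width: 0.0001
gripper_force: 2.8
```

Emit:
drive_tool(
  rows=[
    [[0, 0, 0], [0, 0, -0.1], 0],
    [[0, 0, 0], [0, 0, -0.1], 0],
    [[0, 0, 0], [0, 0, 0], 0],
  ],
)

```text
clock: 14.15
position: [0.6259, -0.2084, 0.047]
ee_rot: [0.001, -0.038, 0.999, -0.0]
contact_force: [-2.7, 3.2, 15.1]
width: -0.0
gripper_force: 7.4
```

Emit:
drive_tool(
  rows=[
    [[0, 0, 0], [0, 0, 1.7], 0],
    [[0, 0, 0], [-3.79, -0.3, 0], 0],
    [[0, 0, 0], [0, 0, 0], 0],
    [[0, 0, 0], [0, 0, -1], 0],
    [[0, 0, 0], [0, 0, -0.4], 0],
    [[0, 0, 0], [0, 0, -0.3], 0],
    [[0, 0, 0], [0, 0, 0], 0],
  ],
)

```text
clock: 15.02
position: [0.5881, -0.2118, 0.047]
ee_rot: [0.0, -0.038, 0.999, -0.0]
contact_force: [-5.7, 2.5, 18.0]
width: 0.0001
gripper_force: 9.4
```

Emit:
drive_tool(
  rows=[
    [[0, 0, 0], [0, 0, 1.7], 0],
    [[0, 0, 0], [4.8, 3.8, 0], 0],
    [[0, 0, 0], [0, 0, 0], 0],
    [[0, 0, 0], [0, 0, -1], 0],
    [[0, 0, 0], [0, 0, -0.4], 0],
    [[0, 0, 0], [0, 0, -0.3], 0],
    [[0, 0, 0], [0, 0, 0], 0],
  ],
)

```text
clock: 15.9
position: [0.6343, -0.1738, 0.047]
ee_rot: [-0.0, -0.037, 0.999, 0.001]
contact_force: [-4.7, 3.4, 17.5]
width: 0.0
gripper_force: 8.6
```

Emit:
drive_tool(
  rows=[
    [[0, 0, 0], [0, 0, 1.7], 0],
    [[0, 0, 0], [0.29, -3.5, 0], 0],
    [[0, 0, 0], [0.29, -3.5, 0], 0],
    [[0, 0, 0], [0, 0, 0], 0],
    [[0, 0, 0], [0, 0, -1], 0],
    [[0, 0, 0], [0, 0, -0.4], 0],
    [[0, 0, 0], [0, 0, -0.3], 0],
    [[0, 0, 0], [0, 0, 0], 0],
  ],
)

```text
clock: 16.9
position: [0.6403, -0.2427, 0.047]
ee_rot: [-0.001, -0.039, 0.999, -0.0]
contact_force: [-6.3, 0.8, 15.7]
width: -0.0002
gripper_force: 7.8
```

Emit:
drive_tool(
  rows=[
    [[0, 0, 0], [0, 0, 3], 0],
    [[0, 0, 0], [-1.5, 1.5, 4], 0],
    [[0, 0, 0], [-2, 1.5, 4], 0],
    [[0, 0, 0], [0, 0, 4], 4],
    [[0, 0, 0], [0, 0, 0], 7],
    [[0, 0, 0], [0, 0, 0], 7],
    [[0, 0, 0], [0, 0, 0], 7],
  ],
)

```text
clock: 17.77
position: [0.6055, -0.2131, 0.1923]
ee_rot: [-0.002, -0.038, 0.999, 0.001]
contact_force: [-0.0, 1.0, -0.5]
width: 0.0698
gripper_force: 0.0
```

```bash
python3 - <<'E'
from h import *
c,a=snap('wrist','w6.png');_,s=snap('scene','s6.png')
b=cv2.convertScaleAbs(a[:,:,::-1],alpha=1.4,beta=10)[130:400,150:450]
b=cv2.resize(b,(480,432),interpolation=cv2.INTER_CUBIC)
t=cv2.resize(s[180:450,120:320,::-1],(320,432),interpolation=cv2.INTER_CUBIC)
cv2.imwrite('pics/m6.png',np.hstack([b,t]))
print(manip.get_state()['position'])
E
```

```text
[ 0.60585069 -0.21343034  0.19258306]
```

View pics/m6.png

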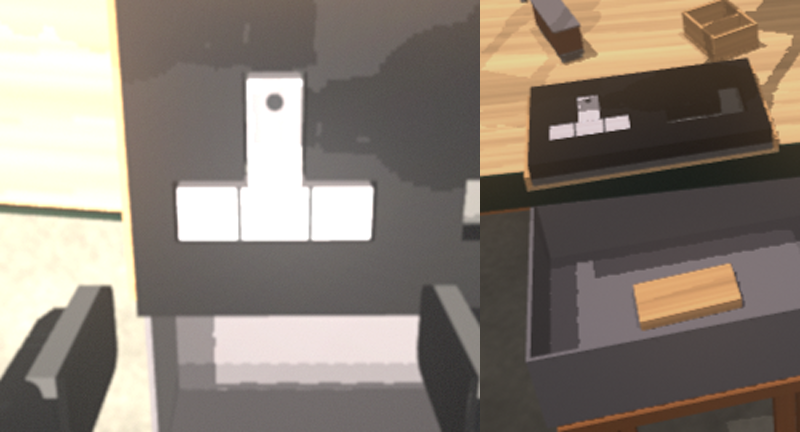

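The gauge lies flush in the T cutout, and all four presses stopped at the same height. The offcut is still in the tub and the gripper is clear and open.

```bash
python3 -c "
from rig import job
print(job.sign_off())"
```

```text
the job is handed in; nothing more can be done
None
```

The offcut is in the scrap tub, the gauge is pressed fully home and flush in the T cutout with its slots up, the wagon, glue bottle and pin box were not touched, and the job was handed in at about 18 s.

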